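# Load spray cans into a sliding tray and push it under the ledge

### The job

The can tray has been drawn out from under the parts ledge: stand the three blue spray cans upright in it, one in each cell, then push the loaded tray fully home under the ledge. Set the cans down rather than dropping or tipping them, and leave the bottle, the yellow tin, the drum and the wrench where they are.

Things in the scene. Friction and masses are not known exactly. Their poses are not given: they have to be found in the camera images.
- can_a: blue spray can with a white band and a white cap, standing upright: body 56 mm diameter up to 80 mm, then tapering to the cap, 50 mm diameter from 88 to 130 mm (the top); about 0.3 kg. Origin at the centre of its underside, z up. The three cans are alike and any can may go in any cell
- can_b: blue spray can with a white band and a white cap, standing upright: body 56 mm diameter up to 80 mm, then tapering to the cap, 50 mm diameter from 88 to 130 mm (the top); about 0.3 kg. Origin at the centre of its underside, z up. The three cans are alike and any can may go in any cell
- can_c: blue spray can with a white band and a white cap, standing upright: body 56 mm diameter up to 80 mm, then tapering to the cap, 50 mm diameter from 88 to 130 mm (the top); about 0.3 kg. Origin at the centre of its underside, z up. The three cans are alike and any can may go in any cell
- tray (a joint): slide of the aluminium can tray, in m: 0 = fully out towards the robot, 0.19 = fully home under the ledge (end stops); slides along the ledge's x, takes about 3 N, stays where left. A row of three cells, in front of it (towards the robot) a pan with a 16 mm rim, then the red handle. Cell centres are 140 mm in front of the ledge's front edge when fully out, 50 mm behind it when home
- tray_grip (a point): grip point of the tray's red upright handle, on its axis, 97 mm above the bench; the red grip is 24 mm along the slide by 18 mm across, from 50 to 122 mm above the bench: pinch it from above across its 18 mm. It is 137 mm in front of the middle cell's centre, so 87 mm in front of the ledge's edge when home. Moves with the tray; axes as for the cells
- cell1 (a point): right-hand cell (-y end of the row) of the tray: centre of its floor, 8 mm above the bench; moves with the tray. x points along the slide towards home (away from the robot), y along the row, z up. A cell is 68 x 68 mm inside, its walls 40 mm high and 3 mm thick; the cells lie 71 mm apart along y. The tray is open on top
- cell2 (a point): middle cell of the tray: centre of its floor, 8 mm above the bench; moves with the tray. x points along the slide towards home (away from the robot), y along the row, z up. A cell is 68 x 68 mm inside, its walls 40 mm high and 3 mm thick; the cells lie 71 mm apart along y. The tray is open on top
- cell3 (a point): left-hand cell (+y end) of the tray: centre of its floor, 8 mm above the bench; moves with the tray. x points along the slide towards home (away from the robot), y along the row, z up. A cell is 68 x 68 mm inside, its walls 40 mm high and 3 mm thick; the cells lie 71 mm apart along y. The tray is open on top
- ledge: grey steel parts ledge with three shallow bins of bolts, fixed to the bench: 160 mm deep (x), 270 mm wide (y), underside 165 mm and top 205 mm above the bench, on two 6 mm side panels that stand 30 to 160 mm behind its front edge. Origin on the bench below the middle of its front edge (the edge nearest the robot); x points away from the robot, the tray comes out along -x
- mat: black rubber mat fixed on the bench, 200 x 200 x 3 mm, on which the three cans and the tin stand in a two by two cluster. Origin at the centre of its underside
- tin: yellow tin with a steel lid, 66 mm diameter, 115 mm high, among the cans on the mat; bystander. Origin at the centre of its underside
- bottle: tall orange bottle with paper label and black cap, 63 mm diameter, 260 mm high, standing between the mat and the tray; bystander. Origin at the centre of its underside
- drum: small steel winch drum with a copper-coloured upper rim, 150 mm diameter, 140 mm high; bystander. Origin at the centre of its underside
- wrench: steel wrench lying on the bench, 160 mm long along its x; bystander. Origin at about the middle of its length, on the bench

How it is judged (in metres and radians):
On the way:
1. all three cans stand upright on the floor of the cells, one per cell, released (x of can_a in the frame of cell2 between -0.012 and 0.012 m and y of can_a in the frame of cell2 between -0.083 and 0.083 m and z of can_a in the frame of cell2 between -0.006 and 0.008 m and angle between each of can_a, can_b, can_c's own z axis and vertical below 0.12 rad and x of can_b in the frame of cell2 between -0.012 and 0.012 m and y of can_b in the frame of cell2 between -0.083 and 0.083 m and z of can_b in the frame of cell2 between -0.006 and 0.008 m and x of can_c in the frame of cell2 between -0.012 and 0.012 m and y of can_c in the frame of cell2 between -0.083 and 0.083 m and z of can_c in the frame of cell2 between -0.006 and 0.008 m and contact force between each of can_a, can_b, can_c and the fingers below 0.1 N), for 0.2 s.
At the end, for the whole second after the job is handed in: All three cans stand on the floors of the tray's cells, one per cell (each within 12 mm of the row's centre line, its foot within 8 mm of the cell floor, tilted less than 0.12 rad), released and at rest, and the tray is home to within 12 mm. The bystanders are within 30 mm of where they began (all of step 1 and linear speed of each of can_a, can_b, can_c below 0.03 m/s and value of joint tray above 0.178 m); the robot touches nothing.
It fails at once if the bottle, tin, drum or wrench is shifted by more than 30 mm (distance of any of tin, bottle, drum, wrench from where it was at the start of the episode above 0.03 m).
It fails at once if the bottle, tin or drum is knocked over (tilted by more than 20 degrees) (angle between any of tin, bottle, drum's own z axis and vertical above 0.35 rad).
It fails at once if a can is tipped by more than about 40 degrees (angle between any of can_a, can_b, can_c's own z axis and vertical above 0.7 rad).
It fails at once if a can is dropped (falls freely by more than about 25 mm) or flung ((contact force between can_a and the fingers below 0.05 N and linear speed of can_a above 0.7 m/s) or (contact force between can_b and the fingers below 0.05 N and linear speed of can_b above 0.7 m/s) or (contact force between can_c and the fingers below 0.05 N and linear speed of can_c above 0.7 m/s)).
It also fails if it takes over 72 s, if anything falls off the work surface, if the arm or the gripper's body presses on something with over 40 N, if the wrist force passes 120 N, or if a joint passes its speed limit or range.

### The arm

A 7-joint arm with a two-finger parallel gripper is mounted at the origin on the work surface. World frame = base frame: x ahead of the robot, y to its left, z up, the work surface at z = 0. Lengths are in mm, angles in rad, forces in N, time in s.
With the tool pointing down it reaches from about 350 to 900 mm from the base axis. Payload 7.2 kg.
Tool frame: the origin (TCP) lies midway between the tips of the shut fingers; the grasp point (between the pads) lies 19 mm behind it (bot.grip_point_offset is the distance from the TCP to the grasp point, in mm); z points along the fingers, y is the line along which they close (so a half turn about z gives the same grasp; the last joint's range is limited). The gripper opens to 85 mm and grips with 20 to 120 N. Pads are 22 mm wide; open, the fingers measure 114 mm over their backs; the gripper's body (76 mm by 85 mm) begins 54 mm behind the grasp point. The pads swing forward as they close: fully open they stand 13 mm farther back than shut.
Start: joints at [1.247, 0.411, -0.013, 1.596, 0.006, 1.134, -0.082], TCP at [158.125, -604.67, 231.297] pointing down, gripper open.
Joint ranges: [-2.95, 2.95], [-0.29, 1.99], [-1.47, 1.44], [0.14, 2.54], [-1.03, 4.17], [0.13, 1.85], [-2.86, 2.86]. Speed limits (rad/s): [2.39, 2.39, 3.01, 3.01, 3.14, 3.14, 3.14].

### API

Orientations are given as [roll, pitch, yaw] about the fixed x, y, z axes, in that order (R = Rz(yaw) Ry(pitch) Rx(roll)).
In Python, from rig import bot gives the robot as it stands.
- The arm moves only by the tool carry_out, never from a script. Its argument "rows" is one flat list of numbers, 7 for each row, row after row: the opening, from 0 (shut) to 1 (fully open), then the shift along the tool's x, y, z in mm, then the turn, a rotation vector about the tool's x, y, z in degrees. A call has 1 to 20 rows; each row is the pose to reach, as a shift and turn from the pose commanded when the call began, along the tool's axes at that moment; what a row does not reach only later rows make up. A row lasts 1/8 s, in which the tool goes at most 62.5 mm and 10.7 degrees, less where a joint would pass 70% of its speed; a pose out of reach is approached as far as the arm can. A call with a gripper value outside its range is refused whole. The fingers move at their own pace and stop on an object; "grip_force" is the grip in N (left out, the last holds). Time passes only in rows, so rows that repeat a pose let the fingers close. It gives the time, the measured TCP pose, the force, the opening and the grip force at its end, in the units of the state.
- bot.observe(): the state, without advancing time (a new reading comes with each control period).
- bot.read_camera(name): name is "side" or "top" or "wrist"; returns a dict with "frame" (384x512x3 uint8, red, green, blue), "intrinsics" (3x3 intrinsics, pixels), "rvec" (rotation vector, rad) and "tvec" (3), from world to camera coordinates, as OpenCV has them. Camera axes: x right, y down, z forward; pixel columns grow to the right and rows downward; lengths in mm; the calibration is good to about 2 mm. A picture is of the moment at which its call begins. There is no depth.
- bot.close_job(): hands the job in; it is judged then, once.
The state is a dict: "t": time; "q": joint angles; "joint_velocities": joint speeds; "joint_torque": joint torques, N m; "tcp_pos": TCP position; "tcp_rot": TCP orientation; "ft_force": force on the tool from outside, world axes, zero at the start; "ft_torque": the same for the moment, N m; "width": opening from 0.0 (shut) to 1.0 (fully open); "gripper_force": force on a finger pad.
Only numpy, scipy, OpenCV 4.12 (cv2) and the standard library are available. Lean on these libraries where they do the work, as an engineer would, in place of code of your own. Each camera call takes 0.05 s, during which the arm holds its last target. There are 200 camera calls.

## Working session

There is one attempt and no reset: what is moved stays moved. The work goes in short steps, Python scripts to look and compute and a tool call to move; the robot and the scene stay as the last step left them, time stands still between calls to the robot, and variables do not carry over. Pictures are saved under pics/ and viewed, at most 10 in all, crops included, and the job is handed in when it is done.

Besides the shell and the picture viewer there is one more tool, called as name(argument=value, ...) on one line, values as JSON. carry_out: Moves the arm, as the interface text tells. Its arguments: {"type":"object","properties":{"rows":{"type":"array"},"grip_force":{"type":"number"}},"required":["rows"]}

```bash
mkdir -p pics; ls
cat > h.py <<'E'
import numpy as np, cv2
from rig import bot
def cam(n):
    c=bot.read_camera(n); K=np.array(c["intrinsics"],float); R=cv2.Rodrigues(np.array(c["rvec"],float))[0]; t=np.array(c["tvec"],float).ravel()
    return dict(im=cv2.cvtColor(c["frame"],cv2.COLOR_RGB2BGR),K=K,R=R,t=t,C=-R.T@t)
def ray(c,uv): 
    d=c["R"].T@np.linalg.inv(c["K"])@np.array([uv[0],uv[1],1.0]); return d/np.linalg.norm(d)
def onz(c,uv,z):
    d=ray(c,uv); return c["C"]+d*(z-c["C"][2])/d[2]
def tri(c1,u1,c2,u2):
    d1,d2=ray(c1,u1),ray(c2,u2); s=np.linalg.lstsq(np.c_[d1,-d2],c2["C"]-c1["C"],rcond=None)[0]
    a,b=c1["C"]+s[0]*d1,c2["C"]+s[1]*d2; return (a+b)/2,np.linalg.norm(a-b)
def proj(c,p):
    q=c["K"]@(c["R"]@np.array(p,float)+c["t"]); return q[:2]/q[2]
E
python3 - <<'E'
from h import *
a,b=cam("top"),cam("side")
for n,c in(("top",a),("side",b)): cv2.imwrite(f"pics/{n}.png",c["im"]); print(n,c["C"].round(),c["K"][0],c["R"].round(2).tolist())
cv2.imwrite("pics/w0.png",cam("wrist")["im"])
print(bot.observe())
E
```

```text
pics
top [ 363.   11. 1109.] [383.26598482   0.         251.88384811] [[0.01, -1.0, 0.01], [-0.98, -0.02, -0.19], [0.19, -0.01, -0.98]]
side [242. 473. 711.] [363.1807409    0.         252.92095647] [[-0.79, -0.61, -0.01], [-0.44, 0.59, -0.68], [0.42, -0.53, -0.74]]
{'t': 0.15, 'q': array([ 1.2467934 ,  0.41173819, -0.01270786,  1.59682401,  0.00557665,
        1.1343148 , -0.08220287]), 'joint_velocities': array([-0.00116658, -0.00260691, -0.00093381, -0.0027531 , -0.00031479,
        0.00101223,  0.0004402 ]), 'joint_torque': array([ 1.47523351e-03, -6.01038408e+01,  6.83093145e-01, -2.99647933e+01,
        1.39954986e-02,  7.89287675e-03,  1.03279586e-05]), 'tcp_pos': array([ 158.01760787, -604.30785981,  230.64392384]), 'tcp_rot': array([-3.14034534e+00,  6.79008969e-05,  2.55809920e-01]), 'ft_force': array([ 0.98161005, -0.45198527, -0.15232602]), 'ft_torque': array([ 0.03503193, -0.00520674,  0.04733368]), 'gripper_force': 0.0, 'width': 0.9995895937413296}
```

View pics/top.png

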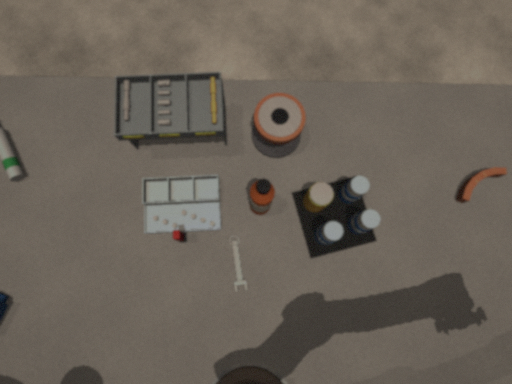

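View pics/side.png

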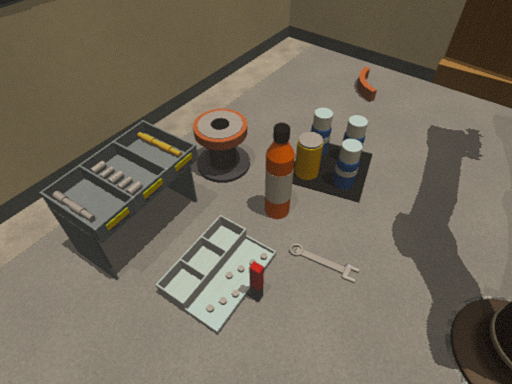

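The top view shows the tray at about (182,205) with its handle at (179,235), the ledge at (171,107), caps at (358,186), (369,220) and (332,231), the tin at (319,195), the bottle at (262,193), the drum at (278,120) and the wrench at (239,262). The side view shows the same layout, with the cap tops at (322,116), (357,124) and (349,147).

Run:
```python
from h import *
a,b=cv2.imread("pics/top.png"),cv2.imread("pics/side.png")
def z(im,x,y,w,h,s): return cv2.resize(im[y:y+h,x:x+w],None,fx=s,fy=s,interpolation=cv2.INTER_CUBIC)
cv2.imwrite("pics/c1.png",np.clip(1.6*np.hstack([z(a,133,165,100,85,4),z(a,290,172,100,85,4)]),0,255).astype(np.uint8))
cv2.imwrite("pics/c2.png",np.clip(1.3*np.hstack([z(b,150,210,133,120,3),z(b,283,98,100,120,3)]),0,255).astype(np.uint8))
for n,im in(("top",a),("side",b)):
    hsv=cv2.cvtColor(im,cv2.COLOR_BGR2HSV)
    for nm,lo,hi in(("white",(75,5,140),(110,70,255)),("red",(0,170,60),(8,255,255)),("red2",(174,150,60),(180,255,255)),("blue",(100,120,30),(125,255,255)),("yel",(15,120,60),(30,255,255))):
        m=cv2.inRange(hsv,lo,hi); k,l,s,c=cv2.connectedComponentsWithStats(m)
        print(n,nm,[(s[i].tolist(),c[i].round(1).tolist()) for i in range(1,k) if s[i,4]>25])
    print([hsv[v,u].tolist() for u,v in (((358,183),(369,216),(332,228)) if n=="top" else ((323,115),(357,123),(350,147)))])
```

```text
top white [([353, 183, 11, 10, 55], [358.4, 187.5]), ([182, 203, 38, 27, 568], [203.3, 216.3]), ([363, 212, 14, 15, 100], [368.9, 219.6]), ([325, 222, 17, 17, 210], [333.0, 230.5]), ([158, 225, 15, 6, 50], [165.4, 227.7])]
top red [([174, 231, 7, 8, 43], [177.0, 234.7])]
top red2 []
top blue [([0, 294, 7, 10, 41], [2.0, 297.8]), ([0, 304, 6, 13, 31], [2.2, 308.6])]
top yel [([210, 77, 6, 46, 170], [213.1, 98.5]), ([196, 132, 20, 4, 42], [205.5, 133.5]), ([160, 134, 19, 3, 48], [169.5, 135.1]), ([124, 136, 19, 3, 43], [132.4, 136.7]), ([306, 190, 20, 22, 131], [313.2, 205.2])]
[[60, 5, 149], [72, 9, 148], [90, 8, 151]]
side white []
side red [([250, 262, 13, 11, 94], [256.2, 267.4])]
side red2 []
side blue [([321, 129, 10, 6, 28], [325.5, 131.8]), ([341, 162, 18, 10, 55], [350.2, 166.0]), ([338, 177, 17, 12, 61], [346.9, 182.4])]
side yel [([439, 56, 73, 28, 636], [473.1, 69.3]), ([451, 79, 17, 13, 48], [459.8, 85.1]), ([137, 132, 45, 24, 297], [158.5, 143.4]), ([295, 140, 29, 40, 775], [307.6, 161.9]), ([174, 153, 18, 19, 115], [183.0, 162.1]), ([143, 179, 20, 20, 126], [152.5, 188.5]), ([105, 208, 25, 23, 162], [117.4, 218.9])]
[[64, 18, 202], [69, 13, 196], [65, 17, 198]]
```

View pics/c1.png

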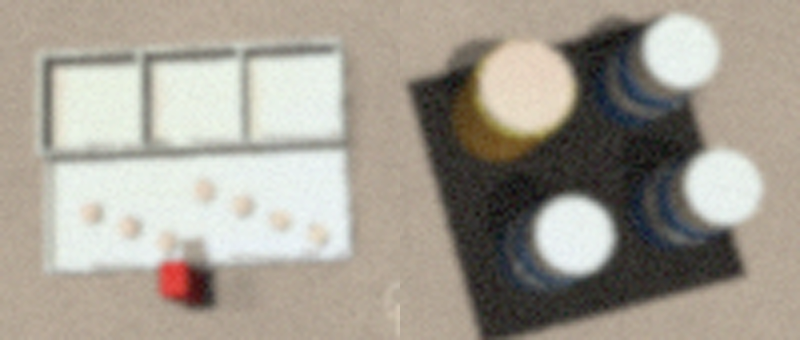

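View pics/c2.png

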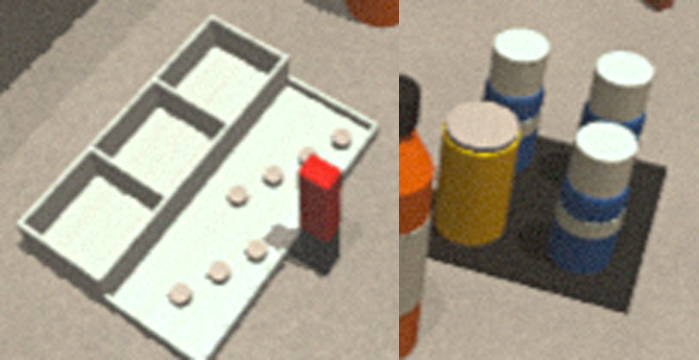

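The crops show the rim corners of the cell block, the red handle top and the cap tops clearly. I'll fit the caps and triangulate everything.

Run:
```python
from h import *
a,b=cam("top"),cam("side")
def T(u,v,ox): return ((u+.5)/4-.5+ox,(v+.5)/4-.5+(165 if ox==133 else 172))
def S(u,v,l): return ((u-(0 if l else 399)+.5)/3-.5+(150 if l else 283),(v+.5)/3-.5+(210 if l else 98))
def fit(c,uv,r):
    s=8;u,v=uv;p=cv2.getRectSubPix(c["im"],(2*r+1,2*r+1),(float(u),float(v)))
    g=cv2.GaussianBlur(cv2.resize(p,None,fx=s,fy=s,interpolation=cv2.INTER_CUBIC).min(2),(0,0),5)
    t=(float(np.median(g[g.shape[0]//2-20:g.shape[0]//2+20,g.shape[1]//2-20:g.shape[1]//2+20]))); out=[]
    return g,t
pts={}
P=dict(P=((280,50),(521,46)),Q=((324,187),(623,71)),R=((175,235),(606,143)),tin=((126,88),(482,128)))
for n,(t,s) in P.items():
    x,e=tri(a,T(*t,290),b,S(*s,False)); print(n,x.round(1),"gap",round(e,1),"top@133",onz(a,T(*t,290),133)[:2].round(1),"side@133",onz(b,S(*s,False),133)[:2].round(1))
C=dict(BL=((40,50),(20,225)),BR=((340,38),(212,17)),FL=((42,152),(107,297)),FR=((347,145),(288,60)))
for n,(t,s) in C.items():
    x,e=tri(a,T(*t,133),b,S(*s,True)); pts[n]=x; print(n,x.round(1),"gap",round(e,1))
x,e=tri(a,T(175,281,133),b,S(321,163,True)); print("handle",x.round(1),e)
c=sum(pts.values())/4; print("cell2",c.round(1)); d=(pts["BL"]-pts["BR"]+pts["FL"]-pts["FR"]); print("yaw",np.degrees(np.arctan2(-d[0],d[1])), np.linalg.norm(d)/2)
for n,uvt,uvs,z in(("bottle",(264,185),(281,131),260),("drum",(279,112),(221,123),140)):
    x,e=tri(a,uvt,b,uvs); print(n,x.round(),round(e))
# ledge front edge corners at top
x1,e1=tri(a,(118,139),b,(107,228)); x2,e2=tri(a,(224,134),b,(196,155)); print("ledge",x1.round(),e1,x2.round(),e2)
```

```text
P [ 590.7 -282.3  130.9] gap 0.6 top@133 [ 590.  -281.8] side@133 [ 589.8 -279.6]
Q [ 501.8 -307.9  127.7] gap 2.4 top@133 [ 499.9 -306.5] side@133 [ 500.6 -300.4]
R [ 468.8 -210.   129.2] gap 1.7 top@133 [ 467.6 -209.4] side@133 [ 468.1 -205.3]
tin [ 568.  -183.7  113. ] gap 2.0 top@133 [ 563.  -180.1] side@133 [ 558.1 -161.5]
BL [622.6 312.6  36.8] gap 0.9
BR [635.   98.4  39. ] gap 0.5
FL [549.4 310.   18.7] gap 5.7
FR [560.1  92.5  35.9] gap 5.9
handle [453.2 192.5 126.4] 4.556569612514417
cell2 [591.8 203.4  32.6]
yaw 3.0508728130928127 216.39798267246942
bottle [558. -26. 247.] 1
drum [778. -72. 143.] 11
ledge [677. 331. 206.] 1.7388464146319587 [710.  76. 172.] 5.023402131890786
```

carry_out(rows=[1,30,-17,-10,0,0,-4,1,75,-43,-25,0,0,-10,1,125,-71,-40,0,0,-18,1,175,-100,-60,0,0,-26,1,225,-128,-80,0,0,-34,1,275,-157,-100,0,0,-40,1,325,-185,-100,0,0,-46,1,375,-214,-100,0,0,-46,1,410,-234,-100,0,0,-46,1,428,-244,-100,0,0,-46,1,428,-244,-100,0,0,-46], grip_force=40)

```text
t: 1.62
tcp_pos: [511.6, -257.6, 331.5]
tcp_rot: [3.142, -0.001, 1.064]
ft_force: [-0.1, 0.4, -0.1]
width: 1.004
gripper_force: 0.0
```

```bash
cat >> h.py <<'E'
def mv(x,y,z,yaw):
    o=bot.observe(); r=o["tcp_rot"]; p=o["tcp_pos"]
    from scipy.spatial.transform import Rotation as Ro
    A=Ro.from_euler("xyz",r); B=Ro.from_euler("xyz",[np.pi,0,np.radians(yaw)])
    print("t",o["t"],"at",p.round(1),np.degrees(r).round(1),"shift",(A.inv().apply(np.array([x,y,z])-p)).round(1),"rot",(A.inv()*B).as_rotvec(degrees=True).round(1),"w",round(o["width"],2))
E
python3 - <<'E'
from h import *
w=cam("wrist"); cv2.imwrite("pics/w1.png",w["im"]); np.save("w1.npy",w,allow_pickle=True)
print(w["C"].round(),bot.observe()["tcp_pos"],bot.observe()["q"].round(2))
for p in((590,-281,133),(500.5,-304,133),(468,-207.5,133),(565,-182,115)): print(proj(w,p).round(1))
E
```

```text
[ 547. -196.  474.] [ 510.49370723 -259.36955132  331.40873824] [ 0.69  0.28 -0.39  1.56  0.11  1.32 -0.22]
[323.3 153.7]
[263.3 207. ]
[196.9 149.2]
[261.4  84.9]
```

View pics/w1.png

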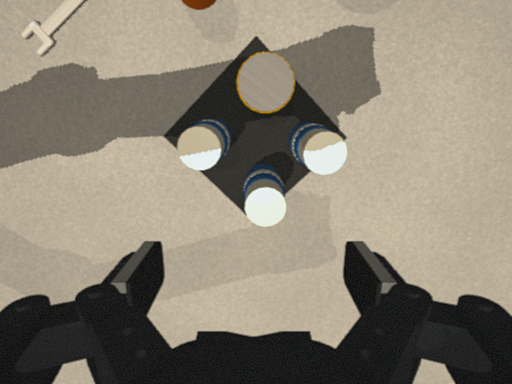

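The wrist view shows the cap tops at about R (200,148), Q (265,206.5) and P (325,152.5), with the tin lid at (266,82). This matches the predictions to within 2–3 px.

Run:
```python
from h import *
w=np.load("w1.npy",allow_pickle=True).item()
a=cam("top")
g=cv2.cvtColor(w["im"],cv2.COLOR_BGR2HSV)
m=cv2.inRange(g,(0,0,105),(180,75,255))
for n,uv,tp in(("P",(325,152.5),(359.6,184.1)),("Q",(265.5,206.5),(370.6,218.4)),("R",(200,148),(333.4,230.4))):
    print(n,uv,"z133",onz(w,uv,133)[:2].round(1),"tri",[np.round(q,1) for q in tri(w,uv,a,tp)])
mv(590,-281,190,61)
```

```text
P (325, 152.5) z133 [ 592.3 -280.7] tri [array([ 593.8, -285.2,  118.5]), np.float64(1.9)]
Q (265.5, 206.5) z133 [ 503.1 -304.7] tri [array([ 501.5, -309.4,  121. ]), np.float64(1.7)]
R (200, 148) z133 [ 471.7 -208. ] tri [array([ 469.2, -209.7,  125.2]), np.float64(3.3)]
t 1.725 at [ 509.9 -260.5  331.4] [-180.     0.    60.7] shift [ 21.4  79.9 141.4] rot [-0.   0.  -0.3] w 1.0
```

carry_out(rows=[1,26,-61,0,0,0,0,1,26,-61,40,0,0,0,1,26,-61,95,0,0,0,1,26,-61,150,0,0,0,1,26,-61,190,0,0,0,1,26,-61,215,0,0,0,1,26,-61,232,0,0,0,1,26,-61,238,0,0,0,1,26,-61,238,0,0,0,0,26,-61,238,0,0,0,0,26,-61,238,0,0,0,0,26,-61,238,0,0,0,0,26,-61,238,0,0,0,0,26,-61,238,0,0,0,0,26,-61,238,0,0,0], grip_force=40)

```text
t: 3.6
tcp_pos: [470.3, -207.8, 94.2]
tcp_rot: [3.141, 0.0, 1.059]
ft_force: [-1.8, 0.3, 5.8]
width: 0.58
gripper_force: 40.6
```

Run:
```python
from h import *
w=cam("wrist"); cv2.imwrite("pics/w2.png",w["im"])
mv(400,-60,245,75);mv(592,204,245,93)
```

```text
t 3.65 at [ 470.3 -207.8   94.2] [179.9   0.   60.7] shift [  94.4 -133.6 -151. ] rot [  0.1   0.  -14.3] w 0.58
t 3.65 at [ 470.3 -207.8   94.2] [179.9   0.   60.7] shift [ 418.6  -95.5 -151. ] rot [  0.1   0.  -32.3] w 0.58
```

View pics/w2.png

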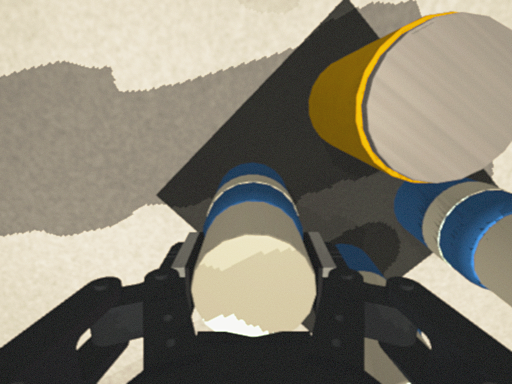

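The can is gripped cleanly on its cap, with the cap centre at about (254,285) midway between the pads. Next I lift and carry it around the bottle on the robot's side.

carry_out(rows=[0,0,0,-15,0,0,0,0,0,0,-50,0,0,0,0,0,0,-95,0,0,0,0,4,-5,-135,0,0,0,0,18,-24,-150,0,0,-2,0,41,-54,-150,0,0,-5,0,69,-90,-150,0,0,-8,0,96,-126,-150,0,0,-11,0,123,-160,-150,0,0,-14,0,155,-184,-150,0,0,-17,0,195,-195,-150,0,0,-20,0,233,-198,-150,0,0,-23,0,262,-190,-150,0,0,-26,0,290,-168,-150,0,0,-29,0,315,-135,-150,0,0,-32,0,338,-98,-150,0,0,-32,0,352,-70,-150,0,0,-32,0,358,-58,-150,0,0,-32,0,358,-58,-150,0,0,-32])

```text
t: 6.02
tcp_pos: [594.7, 132.7, 243.3]
tcp_rot: [-3.141, -0.0, 1.617]
ft_force: [-0.3, -0.6, -2.5]
width: 0.572
gripper_force: 42.5
```

Run:
```python
from h import *
w=cam("wrist"); cv2.imwrite("pics/w3.png",w["im"]); np.save("w3.npy",w,allow_pickle=True)
p=bot.observe()["tcp_pos"]; print(w["C"].round(1),p, "cap expected", proj(w,p+[0,0,40]).round(1))
print(bot.observe()["q"].round(2)); mv(595,133,103,93)
```

```text
[592.7 203.2 386.1] [594.00569357 132.94021335 243.44102864] cap expected [248.2 292.3]
[ 0.2   0.47 -0.7   1.59  0.31  1.21 -0.52]
t 6.075 at [594.  132.9 243.4] [-180.    -0.    92.7] shift [  0.    1.1 140.4] rot [-0.  -0.  -0.3] w 0.58
```

View pics/w3.png

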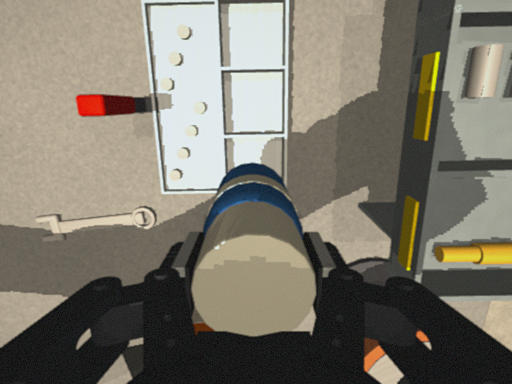

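The wrist view shows the held can centred at u≈254. The cell 2 rim has its front wall at u≈221, back wall at u≈287, and dividers at v≈68.5 and v≈133.5. The handle top is at about (90,105).

Run:
```python
from h import *
w=np.load("w3.npy",allow_pickle=True).item(); a=cam("top"); b=cam("side")
g=cv2.cvtColor(w["im"],cv2.COLOR_BGR2GRAY).astype(int)
print("row100",g[95:106,210:300].mean(0).round().astype(int).tolist()); print("row40",g[30:50,210:300].mean(0).round().astype(int).tolist())
print("col254",g[55:145,240:270].mean(1).round().astype(int).tolist())
for uv in((221,68.5),(287,68.5),(221.5,133.5),(287,133.5),(254,101)): print(uv,onz(w,uv,48)[:2].round(1))
print("handle z122",onz(w,(90,105),122)[:2].round(1))
print("proj cell2 rim centre in top",proj(a,(592,203.4,48)),"side",proj(b,(592,203.4,48)))
# top-view rim lines at z=48
T=lambda u,v:((u+.5)/4-.5+133,(v+.5)/4-.5+165)
for n,t in(("BL",(40,50)),("BR",(340,38)),("FL",(42,152)),("FR",(347,145)),("d12",(243,47)),("d23",(142,52))): print(n,onz(a,T(*t),48)[:2].round(1))
S=lambda u,v:((u+.5)/3-.5+150,(v+.5)/3-.5+210)
for n,t in(("BL",(20,225)),("BR",(212,17)),("FL",(107,297)),("FR",(288,60))): print("side",n,onz(b,S(*t),48)[:2].round(1))
```

```text
row100 [232, 232, 231, 232, 232, 231, 231, 231, 232, 232, 234, 224, 148, 81, 99, 146, 162, 161, 161, 161, 161, 170, 205, 232, 233, 231, 231, 231, 232, 231, 231, 231, 231, 231, 232, 231, 231, 232, 231, 231, 231, 231, 231, 231, 231, 231, 231, 231, 231, 231, 231, 231, 231, 231, 231, 232, 231, 231, 231, 231, 231, 231, 231, 231, 231, 231, 231, 231, 232, 232, 234, 222, 144, 100, 162, 231, 234, 205, 130, 101, 104, 109, 134, 168, 178, 181, 181, 180, 177, 179]
row40 [229, 229, 229, 229, 229, 229, 230, 231, 225, 172, 94, 86, 131, 159, 160, 159, 160, 159, 161, 191, 229, 231, 229, 229, 229, 230, 229, 229, 229, 229, 229, 229, 229, 229, 230, 229, 229, 229, 229, 229, 230, 229, 229, 229, 229, 229, 229, 229, 229, 229, 229, 230, 229, 229, 229, 229, 229, 229, 228, 229, 229, 229, 229, 229, 229, 229, 229, 229, 229, 229, 231, 227, 184, 110, 111, 180, 231, 227, 177, 115, 97, 100, 114, 146, 170, 174, 172, 171, 169, 169]
col254 [230, 230, 230, 230, 230, 230, 230, 230, 230, 230, 230, 231, 233, 230, 159, 82, 86, 164, 231, 233, 230, 229, 229, 229, 230, 230, 231, 231, 231, 231, 231, 231, 231, 231, 231, 231, 231, 231, 231, 231, 231, 231, 231, 231, 231, 231, 231, 231, 231, 231, 231, 231, 232, 231, 231, 231, 231, 231, 232, 232, 231, 231, 231, 231, 231, 231, 232, 231, 232, 231, 231, 232, 232, 232, 234, 224, 175, 100, 89, 166, 233, 235, 231, 231, 230, 228, 224, 224, 223, 221]
(221, 68.5) [557.6 237.2]
(287, 68.5) [625.9 240.3]
(221.5, 133.5) [559.2 170.7]
(287, 133.5) [631.1 174. ]
(254, 101) [593.3 206.5]
handle z122 [456.3 196.2]
proj cell2 rim centre in top [179.69688414 187.4459009 ] side [203.06790265 252.89218582]
BL [620.3 309.7]
BR [632.5  97.5]
FL [546.9 303.4]
FR [555.2  90.3]
d12 [624.8 166.2]
d23 [620.  237.6]
side BL [615.8 315.1]
side BR [630.  103.5]
side FL [533.8 315.8]
side FR [557.3 100.2]
```

carry_out(rows=[0,0,0,15,0,0,0,0,0,0,45,0,0,0,0,0,0,75,0,0,0,0,0,0,92,0,0,0,0,0,0,104,0,0,0,0,0,0,116,0,0,0,0,0,0,125,0,0,0,0,0,0,125,0,0,0])

```text
t: 7.18
tcp_pos: [594.7, 132.6, 117.8]
tcp_rot: [-3.141, 0.0, 1.617]
ft_force: [-0.5, -0.1, -2.6]
width: 0.577
gripper_force: 42.5
```

Run:
```python
from h import *
b,a,w=cam("side"),cam("top"),cam("wrist")
z=lambda im,x,y,w,h,s: cv2.resize(im[y:y+h,x:x+w],None,fx=s,fy=s,interpolation=cv2.INTER_CUBIC)
cv2.imwrite("pics/c3.png",np.hstack([z(b["im"],150,130,133,180,3),z(w["im"],100,0,267,360,1.5)]))
print(proj(b,(594.6,133,48)))
mv(594.6,133.1,100,93)
```

```text
[223.58308472 230.98706595]
t 7.325 at [595.3 132.9 118.8] [179.9  -0.   92.7] shift [ 0.2 -0.7 18.8] rot [ 0.1 -0.  -0.3] w 0.58
```

View pics/c3.png

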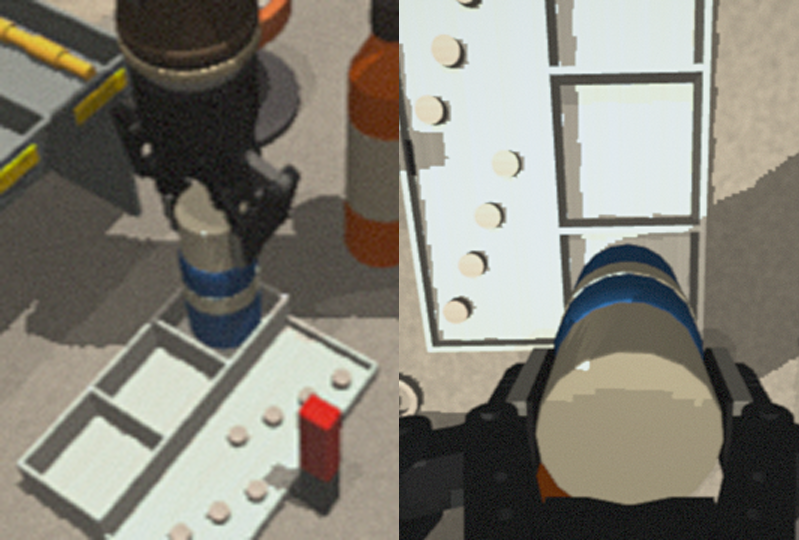

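Side and wrist views show the can inside cell 1, between the walls and clear on all sides. I lower it to the floor and release.

carry_out(rows=[0,0,0,6,0,0,0,0,0,0,12,0,0,0,0,0,0,17,0,0,0,0,0,0,19,0,0,0,0,0,0,19,0,0,0,0,0,0,19,0,0,0])

```text
t: 8.07
tcp_pos: [594.9, 132.8, 99.4]
tcp_rot: [3.142, -0.0, 1.617]
ft_force: [-0.5, 0.4, -0.6]
width: 0.577
gripper_force: 42.7
```

carry_out(rows=[1,0,0,0,0,0,0,1,0,0,0,0,0,0,1,0,0,0,0,0,0,1,0,0,0,0,0,0,1,0,0,-15,0,0,0,1,0,0,-55,0,0,0,1,0,0,-110,0,0,0,1,0,-20,-145,0,0,0,1,0,-65,-145,0,0,4,1,-5,-120,-145,0,0,8,1,-20,-172,-145,0,0,12,1,-65,-202,-145,0,0,16,1,-120,-218,-145,0,0,20,1,-176,-202,-145,0,0,24,1,-233,-184,-145,0,0,28,1,-290,-164,-145,0,0,32,1,-345,-144,-145,0,0,32,1,-395,-127,-145,0,0,32,1,-425,-117,-145,0,0,32,1,-433,-114,-145,0,0,32])

```text
t: 10.58
tcp_pos: [501.3, -306.8, 244.7]
tcp_rot: [3.141, -0.0, 1.056]
ft_force: [-0.4, 0.5, -0.3]
width: 1.0
gripper_force: 0.0
```

Run:
```python
from h import *
b=cam("side"); w=cam("wrist"); 
z=lambda im,x,y,w,h,s: cv2.resize(im[y:y+h,x:x+w],None,fx=s,fy=s,interpolation=cv2.INTER_CUBIC)
cv2.imwrite("pics/c4.png",np.hstack([z(b["im"],150,190,140,130,2.5),z(w["im"],50,0,400,325,1)]))
p=bot.observe()["tcp_pos"]
print("Q expected px (crop)",proj(w,(501.5,-304.5,133))-[50,0]); mv(501.5,-304.5,93,61)
```

```text
Q expected px (crop) [201.21264453 187.48756907]
t 10.675 at [ 501.2 -304.9  244.7] [180.   -0.   60.6] shift [  0.4   0.  151.7] rot [ 0.  -0.  -0.4] w 1.0
```

View pics/c4.png

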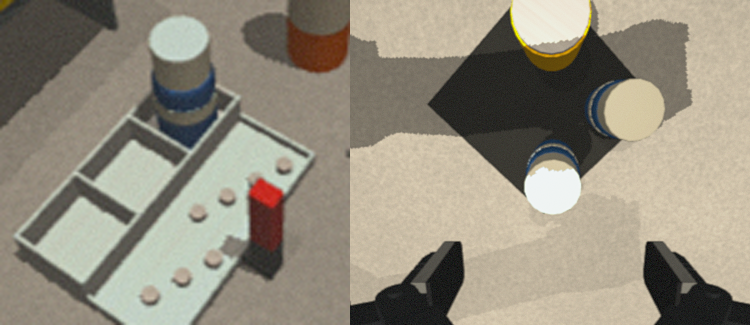

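Can 1 stands upright in cell 1. The next cap is at (202,186) in the crop, as predicted at (201,187), so I descend and grip.

carry_out(rows=[1,0,0,30,0,0,0,1,0,0,80,0,0,0,1,0,0,120,0,0,0,1,0,0,145,0,0,0,1,0,0,152,0,0,0,1,0,0,152,0,0,0,0,0,0,152,0,0,0,0,0,0,152,0,0,0,0,0,0,152,0,0,0,0,0,0,152,0,0,0,0,0,0,152,0,0,0,0,0,0,152,0,0,0])

```text
t: 12.18
tcp_pos: [501.6, -305.3, 93.6]
tcp_rot: [3.14, 0.0, 1.059]
ft_force: [-0.7, 1.1, 5.8]
width: 0.576
gripper_force: 40.8
```

Run:
```python
from h import *
for p in((490,-240,244),(380,0,244),(420,120,244),(590.5,204,244)): mv(*p,93)
```

```text
t 12.175 at [ 501.6 -305.3   93.6] [179.9   0.   60.6] shift [  51.2  -41.9 -150.5] rot [  0.1   0.  -32.4] w 0.58
t 12.175 at [ 501.6 -305.3   93.6] [179.9   0.   60.6] shift [ 206.5 -255.4 -150.9] rot [  0.1   0.  -32.4] w 0.58
t 12.175 at [ 501.6 -305.3   93.6] [179.9   0.   60.6] shift [ 330.7 -279.4 -150.9] rot [  0.1   0.  -32.4] w 0.58
t 12.175 at [ 501.6 -305.3   93.6] [179.9   0.   60.6] shift [ 487.5 -171.9 -150.8] rot [  0.1   0.  -32.4] w 0.58
```

carry_out(rows=[0,0,0,-15,0,0,0,0,0,0,-55,0,0,0,0,0,0,-105,0,0,0,0,8,-10,-140,0,0,0,0,30,-37,-150,0,0,-2,0,62,-77,-150,0,0,-5,0,95,-118,-150,0,0,-8,0,128,-159,-150,0,0,-11,0,161,-200,-150,0,0,-14,0,195,-238,-150,0,0,-17,0,236,-262,-150,0,0,-20,0,284,-270,-150,0,0,-23,0,328,-268,-150,0,0,-26,0,370,-250,-150,0,0,-29,0,410,-225,-150,0,0,-32,0,445,-200,-150,0,0,-32,0,470,-183,-150,0,0,-32,0,484,-174,-150,0,0,-32,0,488,-172,-150,0,0,-32,0,488,-172,-150,0,0,-32])

```text
t: 14.68
tcp_pos: [589.7, 204.4, 242.4]
tcp_rot: [-3.141, 0.0, 1.617]
ft_force: [-0.5, 0.4, -3.5]
width: 0.578
gripper_force: 43.1
```

Run:
```python
from h import *
w=cam("wrist"); np.save("w5.npy",w,allow_pickle=True)
g=cv2.cvtColor(w["im"],cv2.COLOR_BGR2GRAY).astype(int)
print("cell3 centre(wrist px)",proj(w,(586.4,274.9,48)),"row",g[100:110,205:300].mean(0).round().astype(int).tolist())
print("cell2 bottom? divider",proj(w,(588.5,239.5,48)),"col",g[40:160,235:260].mean(1).round().astype(int).tolist())
a=cam("top");mv(590.5,204,118,93.3)
```

```text
cell3 centre(wrist px) [252.05077389 104.025578  ] row [232, 232, 232, 232, 232, 232, 232, 232, 232, 232, 232, 232, 232, 231, 232, 233, 234, 216, 122, 81, 124, 161, 163, 162, 161, 161, 163, 195, 231, 234, 232, 231, 232, 232, 232, 231, 231, 231, 232, 231, 232, 232, 232, 232, 232, 231, 232, 232, 232, 231, 232, 231, 231, 231, 231, 232, 231, 232, 232, 231, 231, 231, 231, 231, 231, 231, 231, 231, 232, 232, 231, 232, 231, 231, 232, 233, 229, 187, 113, 111, 182, 234, 229, 172, 112, 99, 106, 132, 168, 175, 174, 173, 173, 172, 172]
cell2 bottom? divider [252.48641758 137.60352424] col [170, 169, 169, 170, 168, 168, 168, 168, 167, 168, 169, 170, 171, 171, 172, 172, 172, 171, 172, 172, 173, 173, 173, 172, 169, 167, 185, 226, 236, 231, 147, 73, 103, 187, 232, 232, 230, 230, 229, 230, 230, 230, 231, 231, 231, 231, 231, 231, 231, 231, 231, 231, 231, 232, 231, 231, 231, 231, 232, 231, 231, 231, 231, 231, 232, 231, 232, 232, 231, 231, 231, 232, 232, 232, 232, 232, 232, 232, 232, 232, 232, 232, 232, 232, 232, 232, 232, 232, 232, 232, 234, 223, 165, 90, 94, 172, 233, 235, 232, 230, 231, 231, 231, 232, 232, 232, 232, 232, 232, 232, 232, 232, 232, 232, 232, 231, 230, 231, 232, 232]
t 14.775 at [589.7 204.1 242.6] [-180.     0.    92.7] shift [ -0.    0.8 124.6] rot [-0.   0.  -0.6] w 0.57
```

carry_out(rows=[0,0,1,15,0,0,0,0,0.5,1,45,0,0,0,0,0.5,1,75,0,0,0,0,0.5,1,92,0,0,0,0,0.5,1,104,0,0,0,0,0.5,1,116,0,0,0,0,0.5,1,124,0,0,0,0,0.5,1,124,0,0,0])

```text
t: 15.78
tcp_pos: [591.1, 205.1, 117.9]
tcp_rot: [-3.141, 0.0, 1.617]
ft_force: [-0.4, 0.1, -2.9]
width: 0.576
gripper_force: 43.1
```

Run:
```python
from h import *
mv(591,204.7,99.4,92.7)
```

```text
t 15.775 at [591.1 205.1 117.9] [-180.     0.    92.7] shift [-0.4 -0.1 18.5] rot [-0.  0. -0.] w 0.58
```

carry_out(rows=[0,0,0,6,0,0,0,0,0,0,12,0,0,0,0,0,0,17,0,0,0,0,0,0,19,0,0,0,0,0,0,19,0,0,0,0,0,0,19,0,0,0])

```text
t: 16.52
tcp_pos: [591.4, 205.2, 99.4]
tcp_rot: [3.141, -0.0, 1.617]
ft_force: [0.3, -0.5, -3.2]
width: 0.577
gripper_force: 43.3
```

Run:
```python
from h import *
for p in((420,120,244),(380,0,244),(591,-281.5,244)): mv(*p,61)
```

```text
t 16.525 at [591.4 205.2  99.4] [180.   -0.   92.7] shift [ -77.1 -175.1 -144.6] rot [ 0.  -0.  31.7] w 0.58
t 16.525 at [591.4 205.2  99.4] [180.   -0.   92.7] shift [-195.2 -220.6 -144.6] rot [ 0.  -0.  31.7] w 0.58
t 16.525 at [591.4 205.2  99.4] [180.   -0.   92.7] shift [-486.1  -22.9 -144.6] rot [ 0.  -0.  31.7] w 0.58
```

carry_out(rows=[0,0,0,1,0,0,0,1,0,0,1,0,0,0,1,0,0,1,0,0,0,1,0,0,1,0,0,0,1,0,0,1,0,0,0,1,0,0,-15,0,0,0,1,0,0,-60,0,0,0,1,0,-10,-120,0,0,0,1,-20,-50,-145,0,0,4,1,-50,-100,-145,0,0,8,1,-80,-150,-145,0,0,12,1,-120,-195,-145,0,0,16,1,-170,-215,-145,0,0,20,1,-222,-202,-145,0,0,24,1,-274,-168,-145,0,0,28,1,-325,-133,-145,0,0,32,1,-376,-98,-145,0,0,32,1,-427,-63,-145,0,0,32,1,-468,-35,-145,0,0,32,1,-486,-23,-145,0,0,32])

```text
t: 19.02
tcp_pos: [591.8, -284.0, 244.6]
tcp_rot: [3.141, -0.0, 1.056]
ft_force: [-0.7, 0.7, 0.0]
width: 1.001
gripper_force: 0.0
```

Run:
```python
from h import *
b=cam("side"); w=cam("wrist"); 
z=lambda im,x,y,w,h,s: cv2.resize(im[y:y+h,x:x+w],None,fx=s,fy=s,interpolation=cv2.INTER_CUBIC)
cv2.imwrite("pics/c5.png",np.hstack([z(b["im"],150,190,140,130,2.5),z(w["im"],50,0,400,325,1)]))
print("P expected px (crop)",proj(w,(591,-281.5,133))-[50,0]); mv(591,-281.5,93,61)
```

```text
P expected px (crop) [198.42329867 186.23952694]
t 19.125 at [ 591.5 -283.6  244.4] [180.   -0.   60.5] shift [  1.5  -1.5 151.4] rot [ 0.  -0.  -0.5] w 1.0
```

View pics/c5.png

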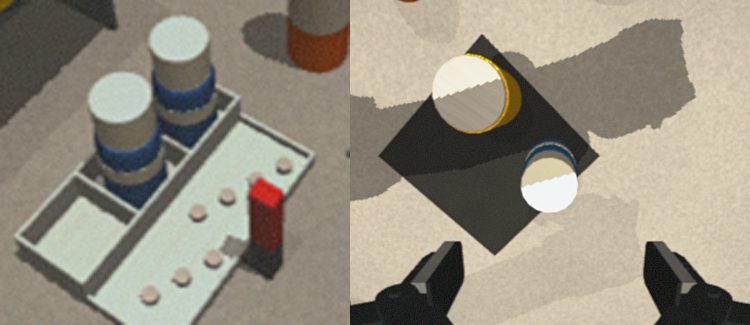

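Two cans stand in cells 1 and 2. The last cap is at (200,185) in the crop, against a predicted (198,186).

carry_out(rows=[1,1.5,-1,30,0,0,0,1,1.5,-1,80,0,0,0,1,1.5,-1,120,0,0,0,1,1.5,-1,145,0,0,0,1,1.5,-1,152,0,0,0,1,1.5,-1,152,0,0,0,0,1.5,-1,152,0,0,0,0,1.5,-1,152,0,0,0,0,1.5,-1,152,0,0,0,0,1.5,-1,152,0,0,0,0,1.5,-1,152,0,0,0,0,1.5,-1,152,0,0,0])

```text
t: 20.62
tcp_pos: [591.4, -279.9, 93.7]
tcp_rot: [3.14, -0.0, 1.059]
ft_force: [-1.1, 0.8, 6.7]
width: 0.576
gripper_force: 41.4
```

Run:
```python
from h import *
for p in((380,0,244),(420,120,244),(440,250,244),(587,275.7,244)): mv(*p,93)
```

```text
t 20.625 at [ 591.4 -279.9   93.7] [179.9  -0.   60.6] shift [ 140.3 -321.1 -150.9] rot [  0.1   0.  -32.4] w 0.58
t 20.625 at [ 591.4 -279.9   93.7] [179.9  -0.   60.6] shift [ 264.5 -345.1 -151. ] rot [  0.1   0.  -32.4] w 0.58
t 20.625 at [ 591.4 -279.9   93.7] [179.9  -0.   60.6] shift [ 387.6 -391.4 -151. ] rot [  0.1   0.  -32.4] w 0.58
t 20.625 at [ 591.4 -279.9   93.7] [179.9  -0.   60.6] shift [ 482.1 -275.9 -150.8] rot [  0.1   0.  -32.4] w 0.58
```

carry_out(rows=[0,0,0,-15,0,0,0,0,0,0,-55,0,0,0,0,0,0,-105,0,0,0,0,0,0,-150,0,0,0,0,10,-24,-165,0,0,-2,0,29,-67,-165,0,0,-5,0,50,-115,-165,0,0,-8,0,71,-163,-165,0,0,-11,0,92,-211,-165,0,0,-14,0,113,-259,-165,0,0,-17,0,138,-303,-165,0,0,-20,0,180,-330,-165,0,0,-23,0,228,-341,-165,0,0,-26,0,276,-340,-165,0,0,-29,0,324,-330,-165,0,0,-32,0,372,-314,-165,0,0,-32,0,420,-297,-165,0,0,-32,0,460,-283,-165,0,0,-32,0,478,-277,-160,0,0,-32,0,482,-276,-155,0,0,-32])

```text
t: 23.12
tcp_pos: [586.3, 276.7, 246.9]
tcp_rot: [-3.141, -0.0, 1.618]
ft_force: [0.5, -0.2, -3.2]
width: 0.574
gripper_force: 42.8
```

Run:
```python
from h import *
bot.read_camera("top");bot.read_camera("top");mv(587,275.7,118,92.7)
```

```text
t 23.225 at [585.6 275.4 246.6] [-179.9    0.    92.7] shift [  0.3   1.6 128.6] rot [-0.1  0.  -0. ] w 0.58
```

carry_out(rows=[0,0,1,15,0,0,0,0,0,1,45,0,0,0,0,0,1,78,0,0,0,0,0,1,95,0,0,0,0,0,1,107,0,0,0,0,0,1,118,0,0,0,0,0,1,128,0,0,0,0,0,1,128,0,0,0])

```text
t: 24.22
tcp_pos: [587.1, 275.7, 118.7]
tcp_rot: [-3.141, 0.0, 1.617]
ft_force: [-0.2, 0.0, -3.2]
width: 0.574
gripper_force: 42.9
```

Run:
```python
from h import *
mv(587,275.7,99,92.7)
```

```text
t 24.225 at [587.1 275.7 118.7] [-180.     0.    92.7] shift [ 0.  -0.1 19.7] rot [-0.  0. -0.] w 0.57
```

carry_out(rows=[0,0,0,6,0,0,0,0,0,0,12,0,0,0,0,0,0,18,0,0,0,0,0,0,20,0,0,0,0,0,0,20,0,0,0,1,0,0,20,0,0,0,1,0,0,20,0,0,0,1,0,0,20,0,0,0,1,0,0,20,0,0,0,1,0,0,5,0,0,0,1,0,0,-40,0,0,0,1,0,0,-95,0,0,0,1,-10,-20,-125,0,0,-6,1,-30,-55,-125,0,0,-16,1,-50,-95,-125,0,0,-26,1,-68,-126,-125,0,0,-36,1,-73,-136,-125,0,0,-46,1,-73,-136,-125,0,0,-56,1,-73,-136,-125,0,0,-66,1,-73,-136,-125,0,0,-76])

```text
t: 26.72
tcp_pos: [454.9, 196.7, 245.4]
tcp_rot: [-3.141, 0.002, 2.949]
ft_force: [0.3, -0.2, -0.4]
width: 0.999
gripper_force: 0.0
```

Run:
```python
from h import *
mv(454.5,196,150,183.3)
b=cam("side");w=cam("wrist")
z=lambda im,x,y,w,h,s: cv2.resize(im[y:y+h,x:x+w],None,fx=s,fy=s,interpolation=cv2.INTER_CUBIC)
cv2.imwrite("pics/c6.png",np.hstack([z(b["im"],150,150,140,170,2.2),cv2.resize(w["im"],(499,374))]))
print("handle exp",proj(w,(454.5,196,122))*499/512+[308,0], bot.observe()["q"].round(2))
```

```text
t 26.725 at [454.9 196.7 245.4] [-1.80e+02  1.00e-01  1.69e+02] shift [ 0.4 -0.7 95.4] rot [ -0.    0.1 -14.3] w 1.0
handle exp [553.35689269 178.27236292] [ 0.47  0.44 -1.25  1.83  0.45  1.2   0.45]
```

View pics/c6.png

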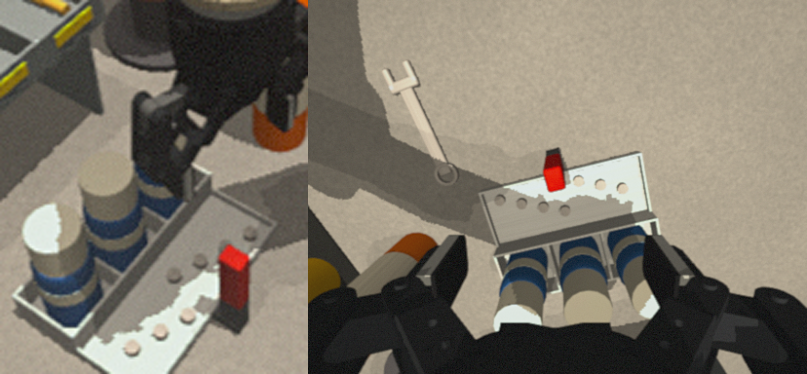

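All three cans stand in their cells. The handle top is at (554,182), against a predicted (553,178). I finish the turn and check the joint margins before descending.

carry_out(rows=[1,0,0,10,0,0,-7,1,0,0,40,0,0,-14,1,0,0,60,0,0,-14,1,0,0,60,0,0,-14])

```text
t: 27.32
tcp_pos: [454.2, 196.3, 183.4]
tcp_rot: [-3.141, -0.002, -3.099]
ft_force: [-0.6, -0.0, -0.9]
width: 1.003
gripper_force: 0.0
```

Run:
```python
from h import *
print(bot.observe()["q"].round(2)); mv(454.5,196,78,183.3)
```

```text
[ 0.43  0.54 -1.24  1.91  0.57  1.12  0.58]
t 27.325 at [454.2 196.3 183.4] [-1.800e+02 -1.000e-01 -1.776e+02] shift [ -0.5  -0.2 105.4] rot [-0.  -0.1 -0.9] w 1.0
```

carry_out(rows=[1,0,0,20,0,0,-1,1,0,0,55,0,0,-1,1,0,0,85,0,0,-1,1,0,0,101,0,0,-1,1,0,0,105,0,0,-1,1,0,0,105,0,0,-1,0,0,0,105,0,0,-1,0,0,0,105,0,0,-1,0,0,0,105,0,0,-1,0,0,0,105,0,0,-1,0,0,0,105,0,0,-1,0,0,0,105,0,0,-1,0,0,0,105,0,0,-1,0,0,0,105,0,0,-1])

```text
t: 29.08
tcp_pos: [455.1, 195.8, 79.6]
tcp_rot: [-3.14, 0.0, -3.078]
ft_force: [-1.0, -3.8, 5.3]
width: 0.209
gripper_force: 39.7
```

Run:
```python
from h import *
o=bot.observe();print(o["q"].round(2),o["ft_force"],o["width"]); mv(644,207,78,183.3)
```

```text
[ 0.31  0.66 -1.1   2.01  0.74  0.95  0.46] [-1.04549779 -3.78333696  5.2824915 ] 0.20875959302636768
t 29.075 at [455.1 195.8  79.6] [-179.9    0.  -176.4] shift [-189.2   -0.8    1.6] rot [-0.1  0.   0.3] w 0.21
```

carry_out(rows=[0,-2,0,0,0,0,0,0,-6,0,0,0,0,0,0,-12,0,0,0,0,0,0,-20,0,0,0,0,0,0,-29,0,0,0,0,0,0,-38,0,0,0,0,0,0,-47,0,0,0,0,0,0,-56,0,0,0,0,0,0,-65,0,0,0,0,0,0,-74,0,0,0,0,0,0,-82,0,0,0,0,0,0,-89,0,0,0,0,0,0,-95,0,0,0,0,0,0,-98,0,0,0,0,0,0,-100,0,0,0,0,0])

```text
t: 30.95
tcp_pos: [554.6, 202.2, 79.6]
tcp_rot: [-3.14, -0.001, -3.078]
ft_force: [-2.5, -3.1, 6.3]
width: 0.204
gripper_force: 39.8
```

Run:
```python
from h import *
b=cam("side");o=bot.observe();print(o["q"].round(2),o["ft_force"]); mv(644,207,78,183.3)
z=lambda im,x,y,w,h,s: cv2.resize(im[y:y+h,x:x+w],None,fx=s,fy=s,interpolation=cv2.INTER_CUBIC)
cv2.imwrite("pics/c7.png",z(b["im"],30,90,260,230,2.5))
```

```text
[ 0.27  0.78 -1.04  1.78  0.77  1.06  0.58] [-1.92991311 -2.47722143  6.01648216]
t 31.0 at [554.8 202.2  79.6] [-179.9   -0.  -176.4] shift [-89.3  -0.9   1.6] rot [-0.1 -0.   0.3] w 0.21
```

View pics/c7.png

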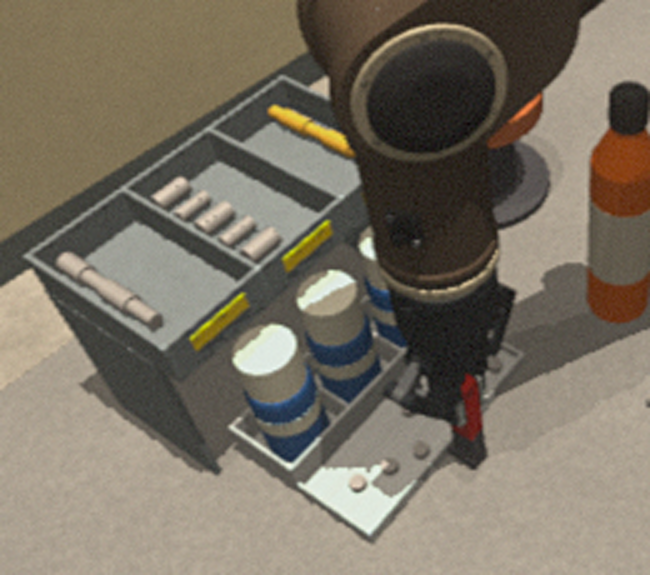

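The tray is halfway in, with the cans upright and the forces low. I continue to the end stop.

carry_out(rows=[0,-2,0,0,0,0,0,0,-6,0,0,0,0,0,0,-12,0,0,0,0,0,0,-20,0,0,0,0,0,0,-29,0,0,0,0,0,0,-38,0,0,0,0,0,0,-47,0,0,0,0,0,0,-56,0,0,0,0,0,0,-65,0,0,0,0,0,0,-73,0,0,0,0,0,0,-79,0,0,0,0,0,0,-83,0,0,0,0,0,0,-86,0,0,0,0,0,0,-88,0,0,0,0,0,0,-88,0,0,0,0,0])

```text
t: 32.88
tcp_pos: [628.5, 207.0, 75.8]
tcp_rot: [-3.133, -0.027, -3.072]
ft_force: [-43.3, -11.1, 12.3]
width: 0.201
gripper_force: 39.0
```

Run:
```python
from h import *
o=bot.observe();print(o["q"].round(2),o["ft_force"]); mv(644,207,78,183.3)
```

```text
[ 0.21  0.88 -1.    1.57  0.77  1.17  0.68] [-43.27018157 -11.06620193  12.34791794]
t 32.875 at [628.5 207.   75.8] [-179.5   -1.5 -176. ] shift [-15.4  -1.1  -2.6] rot [-0.5 -1.5  0.7] w 0.2
```

carry_out(rows=[0,8,0,0,0,0,0,0,13,0,0,0,0,0,0,13,0,0,0,0,0])

```text
t: 33.25
tcp_pos: [627.4, 206.9, 76.3]
tcp_rot: [-3.141, -0.005, -3.077]
ft_force: [-1.7, 2.7, -26.8]
width: 0.2
gripper_force: 39.6
```

Run:
```python
from h import *
b=cam("side");w=cam("wrist");a=cam("top");o=bot.observe();print(o["ft_force"]); mv(644,207,78,183.3)
z=lambda im,x,y,w,h,s: cv2.resize(im[y:y+h,x:x+w],None,fx=s,fy=s,interpolation=cv2.INTER_CUBIC)
cv2.imwrite("pics/c8.png",np.hstack([z(b["im"],50,110,200,200,2.4),z(a["im"],110,70,133,200,2.4)]))
```

```text
[ -2.51503479   2.88510228 -25.94640608]
t 33.4 at [627.4 206.9  76.2] [-179.9   -0.3 -176.3] shift [-16.6  -1.   -1.9] rot [-0.1 -0.3  0.4] w 0.2
```

View pics/c8.png

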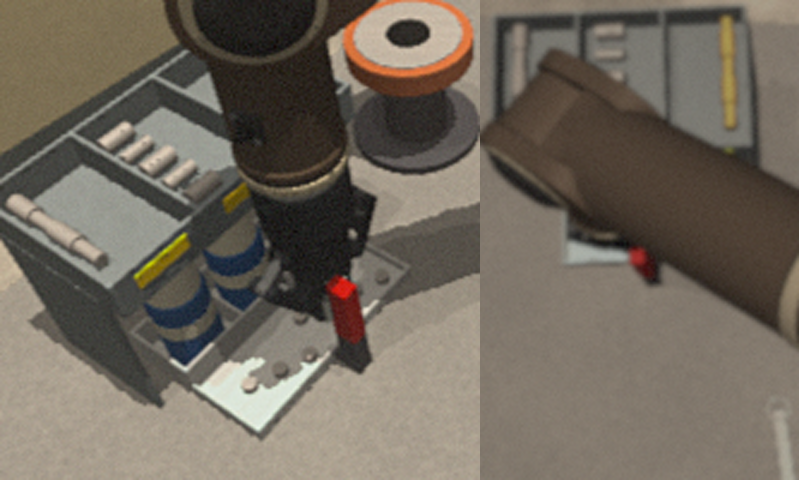

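Run:
```python
from h import *
b=cam("side");w=cam("wrist");a=cam("top")
p=bot.observe()["tcp_pos"]
print("tcp crop side",(proj(b,p)-[50,110])*2.4,"handle top if gripped",(proj(b,[p[0],p[1],122])-[50,110])*2.4)
hs=(50+343/2.4,110+283/2.4); print("handle side z122",onz(b,hs,122).round(1)); 
ht=(110+(640-480)/2.4,70+257/2.4); print("handle top z122",onz(a,ht,122).round(1), tri(b,hs,a,ht))
print("cell2 can expected if slide s: ")
for s in (120,140,160,174): print(s,(proj(b,(587+s*.9983,275.7+s*.058,138))-[50,110])*2.4)
cv2.imwrite("pics/c9.png",w["im"])
```

```text
tcp crop side [331.60804222 307.46420567] handle top if gripped [323.92732522 276.10693678]
handle side z122 [609.5 202.4 122. ]
handle top z122 [603.9 199.3 122. ] (array([606.78482612, 201.08936456, 121.41226653]), np.float64(6.077507412449491))
cell2 can expected if slide s: 
120 [186.94688631 276.55928901]
140 [170.27830481 265.84448466]
160 [153.96173736 255.35596001]
174 [142.74366098 248.14481888]
```

Run:
```python
from h import *
a,b=cam("top"),cam("side")
for uv in((117,139),(224,134)): print(onz(a,uv,205).round(1),onz(a,uv,165).round(1), proj(b,onz(a,uv,205)).round(1))
for uv in((117,76),(222,74)): print("back",onz(a,uv,205).round(1))
for uv in((107,228),(196,155),(95,222)): print("side",onz(b,uv,205).round(1),onz(b,uv,165).round(1))
im0=cv2.imread("pics/top.png"); s0=cv2.imread("pics/side.png")
z=lambda im,x,y,w,h,s: cv2.resize(im[y:y+h,x:x+w],None,fx=s,fy=s,interpolation=cv2.INTER_CUBIC)
cv2.imwrite("pics/c10.png",np.clip(1.5*np.hstack([z(im0,108,65,125,85,3.2),z(b["im"],40,120,145,99,2.75)[:272]]),0,255).astype(np.uint8))
```

```text
[677.8 334.9 205. ] [691.7 349.3 165. ] [104.6 229.3]
[695.4  72.  205. ] [710.1  74.7 165. ] [201.2 145.7]
back [846.  348.5 205. ]
back [856.9  81.5 205. ]
side [676.7 330.7 205. ] [711.1 319.5 165. ]
side [683.9 100.3 205. ] [718.8  70.9 165. ]
side [704.5 335.3 205. ] [741.  324.5 165. ]
```

The ledge edge measures at x≈689 mm. Home for the handle is therefore about 602–605, and it measures about 607, so the 43 N stall was the end stop and the pads slipped along the handle. I release and retreat.

carry_out(rows=[0.5,0,0,0,0,0,0,1,0,0,0,0,0,0,1,0,0,0,0,0,0,1,0,0,0,0,0,0,1,0,0,0,0,0,0,1,0,0,-10,0,0,0,1,0,0,-40,0,0,0,1,0,0,-90,0,0,0,1,20,0,-140,0,0,0,1,60,0,-170,0,0,0,1,115,10,-180,0,0,0,1,160,60,-180,0,0,0,1,190,115,-180,0,0,0,1,210,170,-180,0,0,0,1,220,225,-180,0,0,0,1,220,270,-180,0,0,0,1,220,300,-180,0,0,0,1,220,300,-180,0,0,0])

```text
t: 35.9
tcp_pos: [388.8, 495.5, 259.7]
tcp_rot: [3.14, -0.001, -3.074]
ft_force: [-0.7, -0.4, 0.8]
width: 1.001
gripper_force: 0.0
```

Run:
```python
from h import *
a,b=cam("top"),cam("side"); o=bot.observe(); print(o["tcp_pos"].round(),o["q"].round(2),o["ft_force"].round(1))
def red(c):
    h=cv2.cvtColor(c["im"],cv2.COLOR_BGR2HSV); k,l,s,ct=cv2.connectedComponentsWithStats(cv2.inRange(h,(0,170,60),(8,255,255)))
    return [(s[i].tolist(),ct[i].round(1).tolist()) for i in range(1,k) if s[i,4]>25]
r1,r2=red(a),red(b); print(r1,r2)
h=cv2.cvtColor(b["im"],cv2.COLOR_BGR2HSV)
k,l,s,ct=cv2.connectedComponentsWithStats(cv2.inRange(h,(100,120,25),(125,255,255)))
print("blue",[(s[i].tolist()) for i in range(1,k) if s[i,4]>20])
# where the caps/bodies should appear if home
for s_ in (140,150,160):
  for n,y in((1,-70.9),(2,0),(3,70.9)): 
    q=np.array([591-.0576*y+.998*s_,205+y+.0576*s_]); print(s_,n,proj(b,(*q,8)).round(1),proj(b,(*q,70)).round(1))
for n,p in(("h",(453.5,196,122)),): print(proj(b,p),proj(a,p), "initial red: top 177,234.7 side 256.2,267.4")
```

```text
[390. 493. 260.] [-0.28  0.64 -1.11  1.5   0.58  1.36  0.2 ] [-0.1  0.7 -0.4]
[([174, 173, 7, 11, 47], [176.5, 177.3])] [([186, 225, 12, 10, 73], [191.6, 229.9])]
blue [[159, 192, 23, 11, 87], [170, 204, 15, 13, 36], [148, 209, 12, 15, 49], [146, 225, 18, 13, 51], [123, 243, 19, 18, 76]]
140 1 [179.3 215.2] [175.1 198.7]
140 2 [159.1 234.7] [153.6 218.6]
140 3 [136.9 256.1] [129.8 240.4]
150 1 [176.3 213.5] [172. 197.]
150 2 [156.1 232.8] [150.4 216.6]
150 3 [133.8 254. ] [126.5 238.2]
160 1 [173.4 211.7] [168.9 195.2]
160 2 [153.  230.9] [147.2 214.7]
160 3 [130.8 251.9] [123.3 236.1]
[256.57946089 266.87279941] [174.99833056 234.07149255] initial red: top 177,234.7 side 256.2,267.4
```

Run:
```python
from h import *
a,b=cam("top"),cam("side")
for z in (100,122): print(onz(a,(176.5,177.3),z)-onz(a,(177,234.7),z),onz(b,(191.6,229.9),z)-onz(b,(256.2,267.4),z))
print(tri(a,(176.5,177.3),b,(191.6,229.9)),tri(a,(177,234.7),b,(256.2,267.4)))
# ledge front edge: column profile in top view near the middle (dark front face below bright floor)
g=cv2.cvtColor(a["im"],cv2.COLOR_BGR2GRAY); 
for u in (150,185): print(u,g[120:150,u-3:u+4].mean(1).round().astype(int).tolist(),[onz(a,(u,v),205)[0].round() for v in (130,134,138)],[onz(a,(u,v),165)[0].round() for v in (134,138,142)])
```

```text
[154.73546847   9.15078208   0.        ] [160.53846924  10.66918196   0.        ]
[151.36079487   8.95120985   0.        ] [154.75911038  10.28509313   0.        ]
(array([608.45309752, 203.15631843, 115.22113595]), np.float64(7.786585866894379)) (array([454.42161432, 193.0092178 , 114.06030883]), np.float64(3.77052040451598))
150 [91, 93, 92, 92, 91, 90, 91, 92, 92, 93, 94, 102, 108, 99, 73, 53, 49, 48, 44, 39, 33, 37, 52, 69, 84, 96, 106, 119, 132, 133] [np.float64(703.0), np.float64(692.0), np.float64(682.0)] [np.float64(707.0), np.float64(696.0), np.float64(685.0)]
185 [108, 108, 108, 107, 108, 109, 110, 109, 110, 111, 114, 106, 83, 59, 49, 49, 46, 45, 43, 43, 46, 48, 48, 48, 44, 52, 73, 103, 114, 95] [np.float64(704.0), np.float64(694.0), np.float64(683.0)] [np.float64(708.0), np.float64(697.0), np.float64(687.0)]
```

```bash
python3 -c "
from rig import bot
print(bot.close_job(), bot.observe()['t'])"
```

```text
the job is handed in; nothing more can be done
the job is handed in; nothing more can be done
```

The job is handed in at about 36 s: three cans set one per cell and the tray pushed to its end stop (handle at x≈608 mm, matching home), but the verdict wasn't shown, and I viewed 13 pictures against the limit of 10.

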